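# Pack the capped sample containers into the transport caddy

## Robot

A 6-joint arm with a two-finger parallel gripper is mounted at the origin on the work surface. World frame = base frame: x ahead of the robot, y to its left, z up, the work surface at z = 0. Lengths are in m, angles in rad, forces in N, time in s.
With the tool pointing down it reaches from about 0.35 to 0.775 m from the base axis. Payload 5.5 kg.
Tool frame: the origin (TCP) lies at the very end of the fingers, on their centre line; the grasp point (between the pads) lies 19 mm behind it; z points along the fingers, y is the line along which they close (so a half turn about z gives the same grasp; the last joint's range is limited). The gripper opens to 85 mm and grips with 20 to 120 N. Pads are 22 mm wide; open, the fingers measure 114 mm over their backs; the gripper's body (76 mm by 85 mm) begins 54 mm behind the grasp point. The pads swing forward as they close: fully open they stand 13 mm farther back than shut.
Start: joints at [1.208, 0.313, 0.046, 1.304, 0, 1.431], TCP at [0.127, 0.561, 0.231] pointing down, gripper open.
Joint ranges: [-2.76, 2.76], [-0.86, 1.69], [-1.03, 1.26], [-2.2, 2.34], [-1.47, 1.5], [-3.14, 3.14]. Speed limits (rad/s): [2.57, 2.57, 3.14, 3.14, 3.14, 3.14].

## Interface

Orientations are given as a unit quaternion [w, x, y, z].
In Python, from workcell import env gives the robot as it stands. The module is installed in compiled form; this text tells all that it offers.
- The arm moves only by the tool jog_arm, never from a script. Its arguments are lists of equal length, an entry for each row: "gripper": the opening, from 0 (shut) to 1 (fully open); "offset": the shift along the world's x, y, z in cm, a list of three; "twist": the turn about the world's z in degrees. In form: {"gripper": [gripper, ...], "offset": [[dx, dy, dz], ...], "twist": [twist, ...]}. A call has exactly 8 rows; each row is the pose to reach, as a shift and turn from the pose commanded when the call began; what a row does not reach only later rows make up. A row lasts 1/8 s, in which the tool goes at most 62.5 mm and 10.7 degrees, less where a joint would pass 70% of its speed; a pose out of reach is approached as far as the arm can. A call with a gripper value outside its range is refused whole. The fingers move at their own pace and stop on an object; "squeeze" is the grip in N (left out, the last holds). Time passes only in rows, so rows that repeat a pose let the fingers close, or fill a call up. It gives the time, the measured TCP pose, the force, the opening and the grip force at its end, in the units of the state.
- env.get_state(): the state, without advancing time (a new reading comes with each control period).
- env.read_camera(name): name is "scene" or "top" or "wrist"; returns a dict with "image" (420x560x3 uint8, red, green, blue), "z_map" (420x560 float32, m along the optical axis (not along the pixel's ray), 0 where there is no reading), "fovy" (degrees; the focal length in pixels is half the picture's height over the tangent of half this angle, whatever the lens; pixels are square), "cx", "cy" (the principal point, pixels), "cam_to_world" (4x4, takes a point from camera to world coordinates). Camera axes: x right, y up, looking along -z (the intrinsics and any distortion apply to the point x, -y, -z); pixel columns grow to the right and rows downward; lengths in m; the calibration is good to about 2 mm. A picture is of the moment at which its call begins.
- env.hand_in(): hands the job in; it is judged then, once.
The state is a dict: "clock": time; "joint_pos": joint angles; "qvel": joint speeds; "tau": joint torques, N m; "tcp_pos": TCP position; "orientation": TCP orientation; "wrist_force": force on the tool from outside, world axes, zero at the start; "ft_torque": the same for the moment, N m; "finger_gap": finger opening in m; "grip_force": force on a finger pad.
Only numpy, scipy, OpenCV 4.12 (cv2) and the standard library are available. Lean on these libraries where they do the work, as an engineer would, in place of code of your own. Each camera call takes 0.05 s, during which the arm holds its last target. There are 200 camera calls.

## Task

Put the four capped sample containers into the teal caddy for transport, each standing upright on the floor of the pocket made for its shape: the wide jar in the wide round pocket, the slim vial in the small round one, the square bottle in the square one and the oblong bottle lengthwise in the oblong one. Set them down rather than dropping them, and tip nothing over. The two open containers without caps are still in use: leave them standing where they are.

Things in the scene. Friction and masses are not known exactly. Their poses are not given: they have to be found in the camera images.
- wide_jar_mid (a point): Wide squat jar, amber glass with a paper label band and a white screw cap, plain and closed on top: round, 60 mm diameter all the way up (cap included), 64 mm tall, about 140 g. Stands loose and upright on the bench, anywhere on its right-hand part, among the other containers. Point: on its axis, half-way up (32 mm above its base).
- slim_vial_mid (a point): Slim vial, amber glass with a paper label band and a white screw cap, plain and closed on top: round, 26 mm diameter all the way up (cap included), 74 mm tall, about 50 g. Stands loose and upright on the bench, anywhere on its right-hand part, among the other containers. Point: on its axis, half-way up (37 mm above its base).
- square_bottle_mid (a point): Square bottle, amber glass with a paper label band and a white screw cap, plain and closed on top: body 40 x 40 mm and 60 mm high, with a round cap of 30 mm diameter and 12 mm height on it; 72 mm tall in all, about 110 g. Stands loose and upright on the bench, anywhere on its right-hand part, among the other containers. Point: on its axis, half-way up (36 mm above its base). Its x and y axes are square to its sides.
- oblong_bottle_mid (a point): Oblong flat bottle, amber glass with a paper label band and a white screw cap, plain and closed on top: body 64 mm (its x axis) by 26 mm (its y axis) and 58 mm high, with a round cap of 22 mm diameter and 12 mm height on it; 70 mm tall in all, about 100 g. Stands loose and upright on the bench, anywhere on its right-hand part, among the other containers. Point: on its axis, half-way up (35 mm above its base).
- open_jar_mid (a point): Look-alike that stays: jar without cap or label, of the same amber glass, open and hollow on top, 60 mm diameter, 60 mm tall, wall 3 mm, about 80 g. Stands loose and upright on the bench, anywhere on its right-hand part, among the other containers. Point: on its axis, half-way up (30 mm above its base).
- open_vial_mid (a point): Look-alike that stays: vial without cap or label, of the same amber glass, open and hollow on top, 26 mm diameter, 70 mm tall, wall 2.5 mm, about 40 g. Stands loose and upright on the bench, anywhere on its right-hand part, among the other containers. Point: on its axis, half-way up (35 mm above its base).
- wide_pocket_floor (a point): Light grey pocket block, 100 x 100 mm, one of four sitting fixed side by side (104 mm centre to centre, two by two) in a low teal caddy, in any arrangement. It has one wide round pocket, 79 mm diameter in its top, 20 mm deep. Point: centre of the pocket's floor, 10 mm above the bench; the rim is 20 mm above that point (30 mm above the bench; the caddy's own wall, 24 mm high, is lower). x and y axes lie along the block's sides, z up.
- slim_pocket_floor (a point): Light grey pocket block, 100 x 100 mm, one of four sitting fixed side by side (104 mm centre to centre, two by two) in a low teal caddy, in any arrangement. It has one small round pocket, 45 mm diameter in its top, 20 mm deep. Point: centre of the pocket's floor, 10 mm above the bench; the rim is 20 mm above that point (30 mm above the bench; the caddy's own wall, 24 mm high, is lower). x and y axes lie along the block's sides, z up.
- square_pocket_floor (a point): Light grey pocket block, 100 x 100 mm, one of four sitting fixed side by side (104 mm centre to centre, two by two) in a low teal caddy, in any arrangement. It has one square pocket, 59 x 59 mm in its top, 20 mm deep. Point: centre of the pocket's floor, 10 mm above the bench; the rim is 20 mm above that point (30 mm above the bench; the caddy's own wall, 24 mm high, is lower). x and y axes lie along the block's sides, z up; the pocket's sides are parallel to them.
- oblong_pocket_floor (a point): Light grey pocket block, 100 x 100 mm, one of four sitting fixed side by side (104 mm centre to centre, two by two) in a low teal caddy, in any arrangement. It has one oblong pocket, 85 mm along its x axis by 47 mm along its y axis in its top, 20 mm deep. Point: centre of the pocket's floor, 10 mm above the bench; the rim is 20 mm above that point (30 mm above the bench; the caddy's own wall, 24 mm high, is lower). x and y axes lie along the block's sides, z up.
Not all that is in view belongs to the job. Leave any blue look-alike of the part that bears slim_vial_mid alone.

How it is judged:
At the end, for the whole second after the job is handed in: Each capped container stands in its own pocket: upright within about 7 degrees, its axis within 16 mm of the pocket's centre, its base on the pocket floor within 5 mm, at rest and released; both open containers stand upright within 30 mm of where they were, at rest (horizontal distance between wide_jar_mid and wide_pocket_floor below 0.016 m and z of wide_jar_mid in the frame of wide_pocket_floor between 0.027 and 0.037 m and angle between each of wide_jar_mid, slim_vial_mid, square_bottle_mid, oblong_bottle_mid's own z axis and vertical below 0.12 rad and linear speed of each of wide_jar, slim_vial, square_bottle, oblong_bottle, open_jar, open_vial below 0.02 m/s and contact force between each of wide_jar, slim_vial, square_bottle, oblong_bottle and the fingers below 0.05 N and horizontal distance between slim_vial_mid and slim_pocket_floor below 0.016 m and z of slim_vial_mid in the frame of slim_pocket_floor between 0.032 and 0.042 m and horizontal distance between square_bottle_mid and square_pocket_floor below 0.016 m and z of square_bottle_mid in the frame of square_pocket_floor between 0.031 and 0.041 m and horizontal distance between oblong_bottle_mid and oblong_pocket_floor below 0.016 m and z of oblong_bottle_mid in the frame of oblong_pocket_floor between 0.03 and 0.04 m and distance of each of open_jar_mid, open_vial_mid from where it was at the start of the episode below 0.03 m and angle between each of open_jar_mid, open_vial_mid's own z axis and vertical below 0.2 rad); the robot touches nothing.
It fails at once if an open container is moved more than 30 mm from where it stood (distance of any of open_jar_mid, open_vial_mid from where it was at the start of the episode above 0.03 m).
It fails at once if a container is tipped over (more than about 57 degrees) (angle between any of wide_jar_mid, slim_vial_mid, square_bottle_mid, oblong_bottle_mid, open_jar_mid, open_vial_mid's own z axis and vertical above 1 rad).
It fails at once if a container is dropped (moves faster than 0.6 m/s, a fall of about 18 mm, without the fingers on it) ((linear speed of wide_jar above 0.6 m/s and contact force between wide_jar and the fingers below 0.01 N) or (linear speed of slim_vial above 0.6 m/s and contact force between slim_vial and the fingers below 0.01 N) or (linear speed of square_bottle above 0.6 m/s and contact force between square_bottle and the fingers below 0.01 N) or (linear speed of oblong_bottle above 0.6 m/s and contact force between oblong_bottle and the fingers below 0.01 N)).
It also fails if it takes over 109 s, if anything falls off the work surface, if the arm or the gripper's body presses on something with over 40 N, if the wrist force passes 120 N, or if a joint passes its speed limit or range.

## Working session

There is one attempt and no reset: what is moved stays moved. The work goes in short steps, Python scripts to look and compute and a tool call to move; the robot and the scene stay as the last step left them, time stands still between calls to the robot, and variables do not carry over. Pictures are saved under pics/ and viewed, at most 14 in all, crops included, and the job is handed in when it is done.

Besides the shell and the picture viewer there is one more tool, called as name([rows], argument=value, ...), one row to a line, values as JSON. jog_arm: Moves the arm, as the interface text tells. Its arguments: {"type":"object","properties":{"gripper":{"type":"array"},"offset":{"type":"array"},"twist":{"type":"array"},"squeeze":{"type":"number"}},"required":["gripper","offset","twist"]}

```bash
mkdir -p pics
cat > h.py <<'E'
import numpy as np, cv2
from workcell import env
def shot(n,name):
    c=env.read_camera(n); np.savez(f'{name}.npz',**c)
    cv2.imwrite(f'pics/{name}.png',c['image'][:,:,::-1]); return c
def load(name): return dict(np.load(f'{name}.npz'))
def cloud(c):
    H,W=c['z_map'].shape; f=H/2/np.tan(np.radians(float(c['fovy']))/2)
    v,u=np.mgrid[:H,:W]; z=c['z_map']
    P=np.stack([(u-c['cx'])/f*z,-(v-c['cy'])/f*z,-z,np.ones_like(z)],-1)@c['cam_to_world'].T
    P[z==0]=np.nan; return P[...,:3]
E
python3 - <<'E'
from h import *
for n in('top','scene'):
    c=shot(n,n+'0'); print(n,c.keys(),c['fovy'],c['cx'],c['cy'],c['cam_to_world'].round(3).tolist())
print(env.get_state())
E
```

```text
top dict_keys(['image', 'z_map', 'fovy', 'cx', 'cy', 'cam_to_world']) 50.57656323218355 274.9062715687923 211.47848504213908 [[0.004, 0.986, -0.164, 0.368], [-1.0, 0.004, 0.002, -0.039], [0.002, 0.164, 0.986, 1.068], [0.0, 0.0, 0.0, 1.0]]
scene dict_keys(['image', 'z_map', 'fovy', 'cx', 'cy', 'cam_to_world']) 51.78957400876779 278.44332609673916 209.47022271876676 [[0.729, -0.587, 0.352, 0.861], [0.685, 0.629, -0.369, -0.38], [-0.005, 0.51, 0.86, 0.825], [0.0, 0.0, 0.0, 1.0]]
{'clock': 0.1, 'joint_pos': array([ 1.20841661e+00,  3.13936827e-01,  4.51072155e-02,  1.30359307e+00,
       -9.04098855e-06,  1.43119323e+00]), 'qvel': array([-7.60257911e-04, -1.45488809e-03,  3.54663684e-03,  1.66400258e-04,
        4.39459588e-05, -1.77574401e-03]), 'tau': array([ 2.69803073e-03, -4.81724596e+01,  2.99245852e+01,  1.27570209e-02,
       -1.44819819e-04,  1.64955060e-05]), 'tcp_pos': array([0.12689403, 0.5603669 , 0.23049746]), 'orientation': array([-1.97585016e-04,  1.11158076e-01,  9.93802405e-01, -7.88818741e-04]), 'wrist_force': array([-0.27417666,  0.34477852, -1.11890941]), 'ft_torque': array([-0.0082689 ,  0.00958783,  0.02768978]), 'grip_force': 0.0, 'finger_gap': 0.08562518796163301}
```

View pics/top0.png

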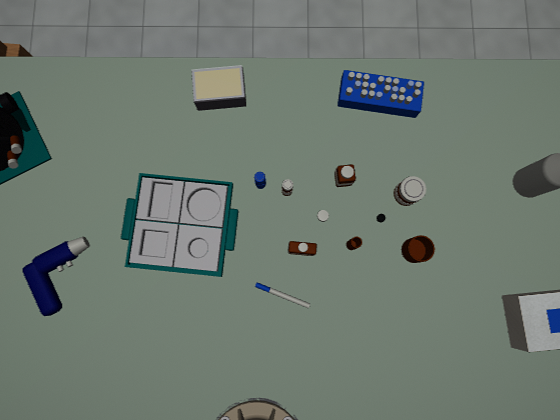

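View pics/scene0.png

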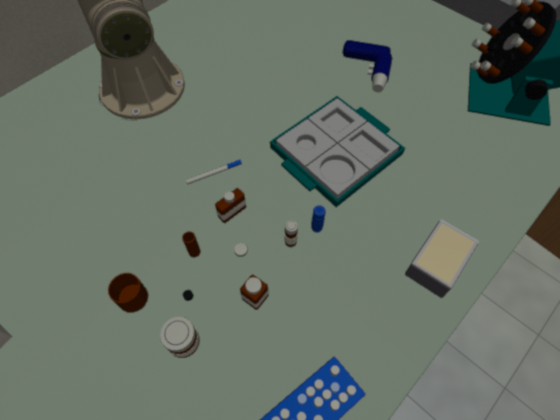

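The top view shows these things:
- **Capped containers:** slim vial (287,187), square bottle (346,175), oblong bottle (303,248), wide jar (410,190).
- **Open containers, which stay:** jar (418,250), vial (354,243).
- **Also leave alone:** blue vial (260,180), and the loose lids at (323,215) and (381,217).
- **Caddy pockets:** oblong (160,200), wide (204,205), square (155,243), slim (198,247).

Next I'll measure them.

Run:
```python
from h import *
for cam in('top0','scene0'):
    c=load(cam);P=cloud(c);z=P[...,2]
    print(cam,'bench z',np.nanmedian(z[200:300]))
    hsv=cv2.cvtColor(c['image'],cv2.COLOR_RGB2HSV)
    reg=(P[...,0]>.3)&(P[...,0]<.75)&(P[...,1]>-.45)&(P[...,1]<.35)
    m=((z>.008)&reg).astype(np.uint8)
    n,L,s,_=cv2.connectedComponentsWithStats(m)
    for i in range(1,n):
        if s[i,4]<25: continue
        Q=P[L==i];zt=np.percentile(Q[:,2],97);T=Q[Q[:,2]>zt-.006]
        uv=np.argwhere(L==i)
        r=cv2.minAreaRect((T[:,:2]*1000).astype(np.float32))
        print(s[i,:5],'ztop %.3f'%zt,'top mean',T.mean(0).round(4)[:2],'mid',((T.min(0)+T.max(0))/2).round(4)[:2],'rect',np.round(r[0],1),np.round(r[1],1),round(r[2],1))
    if cam=='top0':
        # pockets
        reg=(z<.022)&(z>-.01)&(np.arange(560)[None]>135)&(np.arange(560)[None]<232)&(np.arange(420)[:,None]>182)&(np.arange(420)[:,None]<268)
        m=((z>.024)&(z<.036)&(P[...,1]>.0)).astype(np.uint8)
        cs,h=cv2.findContours(m,cv2.RETR_CCOMP,cv2.CHAIN_APPROX_NONE)
        for k,q in enumerate(cs):
            if len(q)<25: continue
            q=q[:,0];X=P[q[:,1],q[:,0]]; X=X[(X[:,2]>.02)]
            X=P[q[:,1],q[:,0]]
            r=cv2.minAreaRect((X[:,:2]*1000).astype(np.float32))
            print('cont',h[0][k][3],q.mean(0).round(),np.round(r[0],1),np.round(r[1],1),round(r[2],1),X[:,2].mean().round(4))
```

```text
top0 bench z 0.0014159829285316228
[334 164  22  23 401] ztop 0.075 top mean [ 0.6281 -0.2055] mid [ 0.6279 -0.2046] rect [ 627.8 -204.8] [26.8 27.8] 3.5
[ 120  173  118  104 9439] ztop 0.034 top mean [0.5035 0.186 ] mid [0.5116 0.1909] rect [512.4 193.9] [239.7 223.6] 84.0
[254 172  12  17 158] ztop 0.079 top mean [ 0.6145 -0.004 ] mid [ 0.615  -0.0039] rect [615.   -3.9] [22. 23.] 0.2
[394 176  32  30 695] ztop 0.068 top mean [ 0.5911 -0.3582] mid [ 0.5911 -0.3586] rect [ 591.2 -358.7] [58.3 57.6] 46.5
[281 179  12  17 158] ztop 0.078 top mean [ 0.5972 -0.068 ] mid [ 0.5976 -0.0682] rect [597.1 -67.3] [22.9 24.2] 46.0
[317 210  11  11 103] ztop 0.016 top mean [ 0.5357 -0.1544] mid [ 0.5358 -0.154 ] rect [ 536. -154.] [24.6 25.2] 87.5
[377 214   8   8  53] ztop 0.018 top mean [ 0.5304 -0.2941] mid [ 0.5303 -0.2942] rect [ 530.2 -294.2] [16.9 17.7] 2.9
[401 235  33  28 463] ztop 0.063 top mean [ 0.4522 -0.3727] mid [ 0.4535 -0.3714] rect [ 453.1 -371.5] [58.5 58. ] 54.8
[346 237  16  13 139] ztop 0.073 top mean [ 0.4663 -0.2229] mid [ 0.4657 -0.2224] rect [ 466.2 -222.9] [23.8 23.3] 
[... 2360 characters left out ...]
top 0.071 top mean [ 0.4648 -0.2231] mid [ 0.4654 -0.223 ] rect [ 465.5 -223. ] [24.6 24.9] 19.3
[234 243  13  13 130] ztop 0.015 top mean [ 0.5347 -0.1555] mid [ 0.5346 -0.1554] rect [ 534.8 -155.2] [25.  26.7] 16.9
[108 273  40  39 905] ztop 0.061 top mean [ 0.4532 -0.3725] mid [ 0.4513 -0.3714] rect [ 451.3 -371.3] [60.6 58. ] 2.5
[240 274  29  36 659] ztop 0.074 top mean [ 0.6283 -0.2064] mid [ 0.6278 -0.206 ] rect [ 628.2 -205.3] [27.5 28.9] 46.1
[183 290  10  11  86] ztop 0.017 top mean [ 0.5305 -0.2949] mid [ 0.5303 -0.2947] rect [ 530.3 -294.3] [17.9 18.9] 51.4
[ 160  317   39   41 1203] ztop 0.067 top mean [ 0.5912 -0.3591] mid [ 0.5902 -0.3589] rect [ 590.7 -359.2] [58.2 57.3] 44.4
```

Run:
```python
from h import *
for cam in('top0','scene0'):
    P=cloud(load(cam))
    for n,c,s in(('square',(.628,-.205),.0022),('oblong',(.454,-.1025),0)):
        d=np.hypot(P[...,0]-c[0],P[...,1]-c[1])
        T=P[(d<.04)&(P[...,2]>.052)&(P[...,2]<.066)]
        r=cv2.minAreaRect((T[:,:2]*1000).astype(np.float32)); print(cam,n,len(T),np.round(r[0],1),np.round(r[1],1),round(r[2],1))
i=cv2.imread('pics/top0.png')[150:275,240:440]; cv2.imwrite('pics/crop0.png',cv2.resize(i,(800,500),interpolation=cv2.INTER_CUBIC))
```

```text
top0 square 160 [ 629.1 -205.9] [41.  40.3] 6.1
top0 oblong 248 [ 454.2 -102.3] [63.7 26.1] 85.0
scene0 square 246 [ 627.7 -206.2] [40.6 39.8] 5.9
scene0 oblong 274 [ 453.7 -103.4] [62.9 27.6] 83.8
```

View pics/crop0.png

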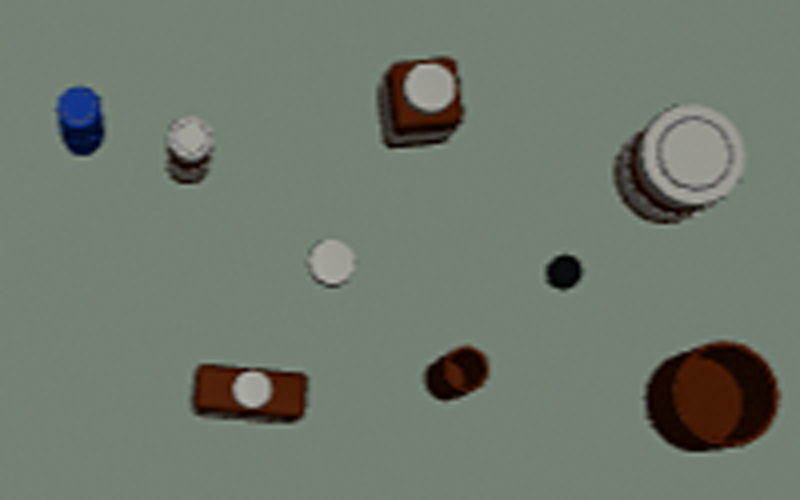

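The crop confirms the choice. The white-capped, labelled slim vial, square bottle, oblong bottle and wide jar are the four to move. The blue vial and the two hollow containers stay. I'll take the oblong bottle first.

jog_arm([
  [4,-5,0],
  [8,-10,0],
  [12,-15,0],
  [16,-20,0],
  [20,-25,0],
  [24,-30,0],
  [27,-34,0],
  [29.3,-36.1,0],
], gripper=[0.9,0.9,0.9,0.9,0.9,0.9,0.9,0.9], twist=[-7,-14,-21,-28,-35,-42,-48,-50], squeeze=40)

```text
clock: 1.1
tcp_pos: [0.4211, 0.1973, 0.2311]
orientation: [-0.0, 0.523, 0.852, -0.0]
wrist_force: [1.0, 1.1, -0.1]
finger_gap: 0.0771
grip_force: 0.0
```

jog_arm([
  [0.6,-5,-1],
  [1.2,-10,-3],
  [1.8,-15,-5],
  [2.4,-20,-7],
  [3,-26,-9],
  [3.4,-30.3,-10],
  [3.4,-30.3,-10],
  [3.4,-30.3,-10],
], gripper=[0.9,0.9,0.9,0.9,0.9,0.9,0.9,0.9], twist=[-6,-12,-18,-24,-30,-33,-33,-33])

```text
clock: 2.1
tcp_pos: [0.4536, -0.1028, 0.1311]
orientation: [-0.001, 0.742, 0.671, -0.0]
wrist_force: [-0.1, -0.2, -0.3]
finger_gap: 0.077
grip_force: 0.0
```

Run:
```python
from h import *
c=shot('wrist','w1'); s=env.get_state(); print(s['clock'],s['tcp_pos'],s['orientation'],s['finger_gap'],s['joint_pos'],c['cam_to_world'].round(3).tolist())
```

```text
2.15 [ 0.45372513 -0.1023608   0.13130759] [-3.81911055e-04  7.41453348e-01  6.71004312e-01  6.79279927e-07] 0.07668291631189855 [-3.94955518e-01  1.61101974e-01 -4.05722107e-01  1.00466265e+00
  3.26763250e-04  1.27551194e+00] [[0.995, 0.097, 0.03, 0.461], [-0.101, 0.955, 0.281, -0.03], [-0.001, -0.282, 0.959, 0.274], [0.0, 0.0, 0.0, 1.0]]
```

View pics/w1.png

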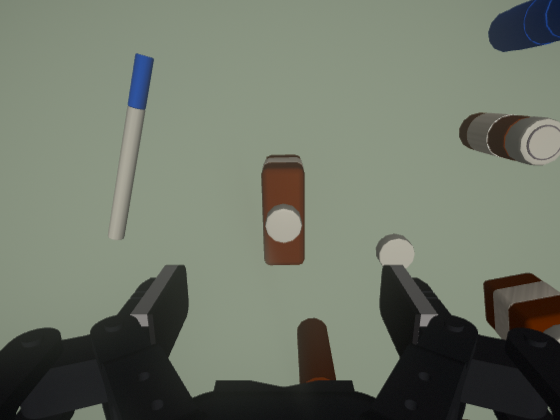

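The bottle at (284,225) is centred between the fingers and aligned with them. I'll descend and grip.

jog_arm([
  [0,0,-2.5],
  [0,0,-5],
  [0,0,-7.5],
  [0,0,-9.5],
  [0,0,-10.3],
  [0,0,-10.3],
  [0,0,-10.3],
  [0,0,-10.3],
], gripper=[0.8,0.8,0.8,0.8,0.8,0.3,0.15,0.15], twist=[0,0,0,0,0,0,0,0])

```text
clock: 3.15
tcp_pos: [0.4548, -0.1033, 0.0292]
orientation: [0.001, 0.742, 0.671, 0.0]
wrist_force: [-0.1, 1.5, 2.9]
finger_gap: 0.0255
grip_force: 41.8
```

jog_arm([
  [0,0,0],
  [0,0,0],
  [0,0,0],
  [0,0,0.5],
  [0,0,2],
  [0,0,5],
  [0,0,8],
  [0,0,10],
], gripper=[0.1,0.1,0.1,0.1,0.1,0.1,0.1,0.1], twist=[0,0,0,0,0,0,0,0])

```text
clock: 4.15
tcp_pos: [0.4543, -0.1034, 0.1298]
orientation: [0.001, 0.742, 0.671, 0.0]
wrist_force: [0.3, -0.1, -1.2]
finger_gap: 0.0256
grip_force: 41.4
```

jog_arm([
  [0.5,1.5,0],
  [2,5,0],
  [3.6,10,0],
  [5.3,15,0],
  [7,20,0],
  [8.8,25,0],
  [10.2,30,0],
  [11,32.5,0],
], gripper=[0.1,0.1,0.1,0.1,0.1,0.1,0.1,0.1], twist=[5,15,25,35,45,55,65,75])

```text
clock: 5.15
tcp_pos: [0.5642, 0.2243, 0.128]
orientation: [-0.0, 0.176, 0.984, 0.0]
wrist_force: [-0.5, -1.3, -1.5]
finger_gap: 0.025
grip_force: 41.5
```

jog_arm([
  [0.3,0.8,0],
  [0.44,1.15,0],
  [0.44,1.15,-1],
  [0.44,1.15,-3],
  [0.44,1.15,-5],
  [0.44,1.15,-6],
  [0.44,1.15,-6],
  [0.44,1.15,-6],
], gripper=[0.1,0.1,0.1,0.1,0.1,0.1,0.1,0.1], twist=[9,15.4,15.4,15.4,15.4,15.4,15.4,15.4])

```text
clock: 6.15
tcp_pos: [0.569, 0.2333, 0.069]
orientation: [0.0, 0.047, 0.999, 0.0]
wrist_force: [0.2, 0.1, -0.7]
finger_gap: 0.0254
grip_force: 41.5
```

Run:
```python
from h import *
c=shot('scene','s2'); s=env.get_state(); print(s['clock'],s['tcp_pos'],s['orientation'])
i=c['image'][80:260,230:450,::-1]; cv2.imwrite('pics/s2c.png',cv2.resize(i,(660,540)))
```

```text
6.2 [0.56913027 0.23338808 0.06919017] [7.17399844e-04 4.70726733e-02 9.98891179e-01 2.47266886e-04]
```

View pics/s2c.png

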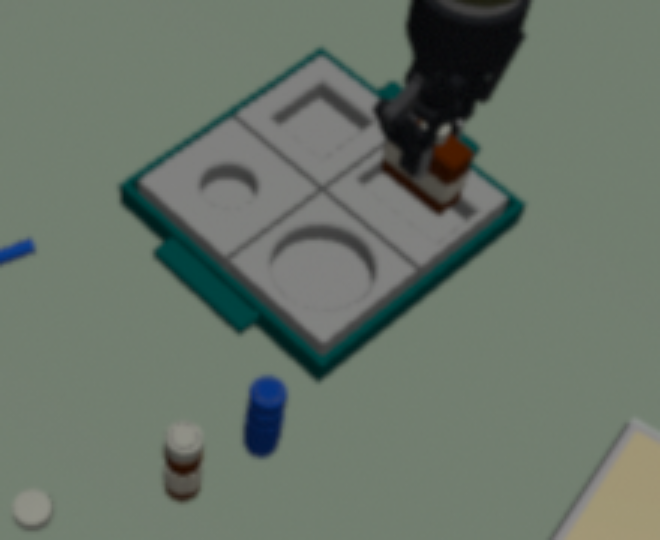

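The bottle hangs aligned over its pocket, at about (430,180) in the crop. I'll lower it, release it and go back up.

jog_arm([
  [0,0,-0.5],
  [0,0,-1.2],
  [0,0,-1.9],
  [0,0,-2.4],
  [0,0,-2.8],
  [0,0,-3],
  [0,0,-3],
  [0,0,-3],
], gripper=[0.1,0.1,0.1,0.1,0.1,0.1,0.1,0.1], twist=[0,0,0,0,0,0,0,0])

```text
clock: 7.2
tcp_pos: [0.5684, 0.2333, 0.0393]
orientation: [0.0, 0.047, 0.999, 0.0]
wrist_force: [-3.5, -1.1, 4.7]
finger_gap: 0.0253
grip_force: 42.2
```

jog_arm([
  [0,0,0],
  [0,0,0],
  [0,0,0],
  [0,0,0.5],
  [0,0,2],
  [0,0,5],
  [0,0,8],
  [0,0,10],
], gripper=[0.35,0.5,0.5,0.5,0.5,0.5,0.5,0.5], twist=[0,0,0,0,0,0,0,0])

```text
clock: 8.2
tcp_pos: [0.5694, 0.2336, 0.1414]
orientation: [0.002, 0.047, 0.999, 0.001]
wrist_force: [0.6, 0.1, -0.2]
finger_gap: 0.043
grip_force: 0.0
```

jog_arm([
  [0.5,-4,0],
  [1.5,-10,0],
  [2.3,-16,0],
  [3.2,-22,0],
  [4,-28,0],
  [4.8,-34,0],
  [5.5,-40,0],
  [5.98,-43.92,0],
], gripper=[0.8,0.8,0.8,0.8,0.8,0.8,0.8,0.8], twist=[0,2,4,6,8,10,11.2,11.2])

```text
clock: 9.2
tcp_pos: [0.6286, -0.2091, 0.1397]
orientation: [0.001, -0.05, 0.999, -0.001]
wrist_force: [-0.2, 0.6, 0.8]
finger_gap: 0.0682
grip_force: 0.0
```

jog_arm([
  [0,0,0],
  [0,0,-0.5],
  [0,0,-1],
  [0,0,-1],
  [0,0,-1],
  [0,0,-1],
  [0,0,-1],
  [0,0,-1],
], gripper=[0.8,0.8,0.8,0.8,0.8,0.8,0.8,0.8], twist=[0,0,0,0,0,0,0,0])

```text
clock: 10.2
tcp_pos: [0.6283, -0.2059, 0.1284]
orientation: [0.0, -0.051, 0.999, 0.0]
wrist_force: [0.2, 0.0, 0.1]
finger_gap: 0.0685
grip_force: 0.0
```

Run:
```python
from h import *
c=shot('wrist','w3'); s=env.get_state(); print(s['clock'],s['tcp_pos'],s['orientation'],s['finger_gap'])
P=cloud(c)
d=np.hypot(P[...,0]-.628,P[...,1]+.2057)
T=P[(d<.035)&(P[...,2]>.052)&(P[...,2]<.066)]
r=cv2.minAreaRect((T[:,:2]*1000).astype(np.float32)); print(len(T),r)
P=cloud(shot('top','t3'));P
for c in((.5684,.2335),):
    d=np.hypot(P[...,0]-c[0],P[...,1]-c[1])
    for lo,hi in((.06,.076),(.0765,.1)):
        T=P[(d<.045)&(P[...,2]>lo)&(P[...,2]<hi)]; print(cv2.minAreaRect((T[:,:2]*1000).astype(np.float32)),np.median(T[:,2]))
```

```text
10.25 [ 0.62830037 -0.2059469   0.12839339] [ 5.31157615e-05 -5.08533081e-02  9.98706132e-01  1.78101153e-05] 0.06814465760948961
2077 ((627.1612548828125, -205.30824279785156), (39.24504089355469, 40.16252899169922), 5.867522716522217)
((568.6973266601562, 232.42428588867188), (27.380136489868164, 63.95555877685547), 83.72239685058594) 0.06816621424759373
((568.8536987304688, 232.75469970703125), (20.252016067504883, 19.27688980102539), 53.80337905883789) 0.08109290101031219
```

View pics/w3.png

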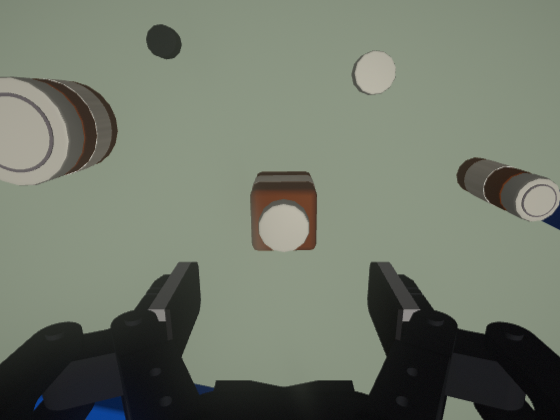

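The oblong bottle stands in its pocket within 1 mm of centre. The square bottle at (284,225) is centred between the pads, so I'll grip it now.

jog_arm([
  [0,0,-2.5],
  [0,0,-5],
  [0,0,-7.5],
  [0,0,-9.3],
  [0,0,-10],
  [0,0,-10],
  [0,0,-10],
  [0,0,-10],
], gripper=[0.8,0.8,0.8,0.8,0.8,0.4,0.3,0.3], twist=[0,0,0,0,0,0,0,0])

```text
clock: 11.3
tcp_pos: [0.6289, -0.2062, 0.0293]
orientation: [0.001, -0.051, 0.999, -0.0]
wrist_force: [0.7, -0.1, 1.9]
finger_gap: 0.0396
grip_force: 41.6
```

jog_arm([
  [0,0,0],
  [0,0,0],
  [0,0,0],
  [0,0,0.5],
  [0,0,2],
  [0,0,5],
  [0,0,8],
  [0,0,10],
], gripper=[0.3,0.3,0.3,0.3,0.3,0.3,0.3,0.3], twist=[0,0,0,0,0,0,0,0])

```text
clock: 12.3
tcp_pos: [0.6287, -0.2061, 0.1307]
orientation: [0.001, -0.051, 0.999, -0.0]
wrist_force: [-0.0, -0.5, -2.1]
finger_gap: 0.0392
grip_force: 41.5
```

jog_arm([
  [-0.7,2,0],
  [-2.4,6.5,0],
  [-4.4,12,0],
  [-6.5,18,0],
  [-8.7,24,0],
  [-10.9,30,0],
  [-13,36,0],
  [-15,41,0],
], gripper=[0.3,0.3,0.3,0.3,0.3,0.3,0.3,0.3], twist=[0,-2,-4,-6,-8,-10,-11.2,-11.2])

```text
clock: 13.3
tcp_pos: [0.4775, 0.206, 0.1292]
orientation: [0.001, 0.047, 0.999, 0.0]
wrist_force: [0.9, -0.2, -1.6]
finger_gap: 0.039
grip_force: 41.5
```

jog_arm([
  [-1,3,0],
  [-1.34,3.86,0],
  [-1.34,3.86,-0.5],
  [-1.34,3.86,-2.5],
  [-1.34,3.86,-4.5],
  [-1.34,3.86,-5.7],
  [-1.34,3.86,-6],
  [-1.34,3.86,-6],
], gripper=[0.3,0.3,0.3,0.3,0.3,0.3,0.3,0.3], twist=[0,0,0,0,0,0,0,0])

```text
clock: 14.3
tcp_pos: [0.4653, 0.2424, 0.0685]
orientation: [0.0, 0.047, 0.999, 0.0]
wrist_force: [0.5, 0.0, -1.5]
finger_gap: 0.0396
grip_force: 41.5
```

jog_arm([
  [0,0,-0.5],
  [0,0,-1.2],
  [0,0,-1.9],
  [0,0,-2.4],
  [0,0,-2.8],
  [0,0,-3],
  [0,0,-3],
  [0,0,-3],
], gripper=[0.3,0.3,0.3,0.3,0.3,0.3,0.3,0.3], twist=[0,0,0,0,0,0,0,0])

```text
clock: 15.3
tcp_pos: [0.4647, 0.2427, 0.0392]
orientation: [0.0, 0.047, 0.999, 0.0]
wrist_force: [-3.0, -0.5, 6.6]
finger_gap: 0.0397
grip_force: 42.4
```

jog_arm([
  [0,0,0],
  [0,0,0],
  [0,0,0],
  [0,0,0.5],
  [0,0,2],
  [0,0,5],
  [0,0,8],
  [0,0,10],
], gripper=[0.55,0.65,0.65,0.65,0.65,0.65,0.65,0.65], twist=[0,0,0,0,0,0,0,0])

```text
clock: 16.3
tcp_pos: [0.4657, 0.243, 0.1411]
orientation: [0.001, 0.047, 0.999, 0.001]
wrist_force: [-0.6, -0.1, 0.4]
finger_gap: 0.0557
grip_force: 0.0
```

jog_arm([
  [1.5,-4,0],
  [3.5,-9,0],
  [5.5,-13,0],
  [7.5,-18,0],
  [9.5,-22,0],
  [11.5,-27,0],
  [12.7,-30,0],
  [13.2,-31.1,0],
], gripper=[0.6,0.6,0.6,0.6,0.6,0.6,0.6,0.6], twist=[10,20,30,40,50,60,70,79.8])

```text
clock: 17.3
tcp_pos: [0.5979, -0.0707, 0.1394]
orientation: [0.0, -0.606, 0.795, -0.001]
wrist_force: [0.1, -0.3, -0.9]
finger_gap: 0.0514
grip_force: 0.0
```

jog_arm([
  [0,0,0],
  [0,0,-0.5],
  [0,0,-1],
  [0,0,-1],
  [0,0,-1],
  [0,0,-1],
  [0,0,-1],
  [0,0,-1],
], gripper=[0.6,0.6,0.6,0.6,0.6,0.6,0.6,0.6], twist=[0,0,0,0,0,0,0,0])

```text
clock: 18.3
tcp_pos: [0.5969, -0.0683, 0.1284]
orientation: [0.0, -0.605, 0.796, -0.0]
wrist_force: [0.2, 0.1, 0.2]
finger_gap: 0.0515
grip_force: 0.0
```

Run:
```python
from h import *
c=shot('wrist','w4'); s=env.get_state(); print(s['clock'],s['tcp_pos'],s['orientation'],s['finger_gap'],s['joint_pos'][5])
P=cloud(c)
d=np.hypot(P[...,0]-.597,P[...,1]+.068)
T=P[(d<.025)&(P[...,2]>.07)&(P[...,2]<.08)]
r=cv2.minAreaRect((T[:,:2]*1000).astype(np.float32)); print(len(T),r)
P=cloud(shot('top','t4'))
for c in((.4648,.2429),):
    d=np.hypot(P[...,0]-c[0],P[...,1]-c[1])
    for lo,hi in((.06,.076),(.0765,.1)):
        T=P[(d<.045)&(P[...,2]>lo)&(P[...,2]<hi)]; print(cv2.minAreaRect((T[:,:2]*1000).astype(np.float32)),np.median(T[:,2]))
```

```text
18.35 [ 0.59690104 -0.06832459  0.12835493] [-1.95443066e-05 -6.04795154e-01  7.96381078e-01  7.38278500e-06] 0.050917325431792844 -1.5465287180474276
1512 ((596.593505859375, -67.66239929199219), (25.242177963256836, 24.961368560791016), 87.5053939819336)
((465.19970703125, 242.34703063964844), (40.40908432006836, 40.186344146728516), 84.98599243164062) 0.07037434194255038
((464.73468017578125, 241.9299774169922), (28.041805267333984, 28.791975021362305), 48.28656005859375) 0.0829051989839854
```

View pics/w4.png

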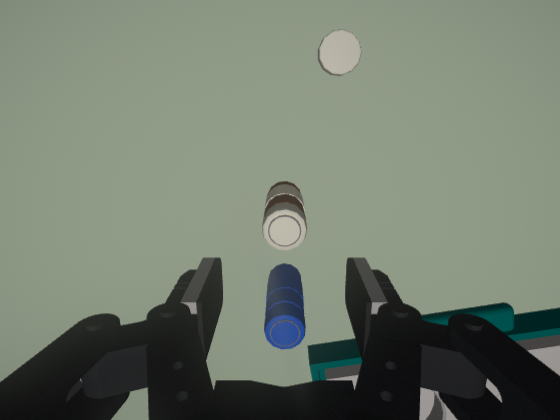

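The square bottle is placed within 1 mm. The slim vial with the white cap, at (284,228), is centred. The blue vial at (285,310) is clear of the fingers.

jog_arm([
  [0,0,-2.5],
  [0,0,-5],
  [0,0,-7.5],
  [0,0,-9.2],
  [0,0,-9.8],
  [0,0,-9.8],
  [0,0,-9.8],
  [0,0,-9.8],
], gripper=[0.6,0.6,0.6,0.6,0.6,0.3,0.15,0.15], twist=[0,0,0,0,0,0,0,0])

```text
clock: 19.4
tcp_pos: [0.5975, -0.0684, 0.0311]
orientation: [0.0, -0.605, 0.796, -0.001]
wrist_force: [0.5, 0.6, -1.0]
finger_gap: 0.0249
grip_force: 39.7
```

jog_arm([
  [0,0,0],
  [0,0,0],
  [0,0,0],
  [0,0,0.5],
  [0,0,2],
  [0,0,5],
  [0,0,8],
  [0,0,10],
], gripper=[0.1,0.1,0.1,0.1,0.1,0.1,0.1,0.1], twist=[0,0,0,0,0,0,0,0])

```text
clock: 20.4
tcp_pos: [0.5976, -0.0684, 0.1329]
orientation: [0.001, -0.605, 0.796, -0.001]
wrist_force: [-0.1, -0.8, -1.5]
finger_gap: 0.0248
grip_force: 40.0
```

jog_arm([
  [-1,1.5,0],
  [-3,4.5,0],
  [-5.5,8,0],
  [-8,11.7,0],
  [-10.5,15.4,0],
  [-12.6,18.5,0],
  [-13.8,20.2,0],
  [-14.14,20.74,0],
], gripper=[0.1,0.1,0.1,0.1,0.1,0.1,0.1,0.1], twist=[0,0,0,0,0,0,0,0])

```text
clock: 21.4
tcp_pos: [0.453, 0.1404, 0.1296]
orientation: [-0.001, -0.606, 0.796, 0.001]
wrist_force: [-0.1, -1.2, -0.7]
finger_gap: 0.0248
grip_force: 40.0
```

jog_arm([
  [0,0,-1],
  [0,0,-3],
  [0,0,-5],
  [0,0,-6.5],
  [0,0,-7.5],
  [0,0,-8.3],
  [0,0,-8.8],
  [0,0,-9],
], gripper=[0.1,0.1,0.1,0.1,0.1,0.1,0.1,0.1], twist=[0,0,0,0,0,0,0,0])

```text
clock: 22.4
tcp_pos: [0.4556, 0.1391, 0.0409]
orientation: [0.0, -0.605, 0.796, -0.0]
wrist_force: [-5.6, -1.1, 17.4]
finger_gap: 0.0249
grip_force: 41.7
```

jog_arm([
  [0,0,0],
  [0,0,0],
  [0,0,0],
  [0,0,0.5],
  [0,0,2],
  [0,0,5],
  [0,0,8],
  [0,0,10],
], gripper=[0.1,0.35,0.45,0.45,0.45,0.45,0.45,0.45], twist=[0,0,0,0,0,0,0,0])

```text
clock: 23.4
tcp_pos: [0.4563, 0.1392, 0.143]
orientation: [0.001, -0.605, 0.796, -0.001]
wrist_force: [0.5, 0.7, -0.3]
finger_gap: 0.0384
grip_force: 0.0
```

jog_arm([
  [1.3,-5,0],
  [2.8,-10,0],
  [4.2,-15.5,0],
  [5.7,-21,0],
  [7.2,-26.5,0],
  [8.7,-32,0],
  [10.2,-37.5,0],
  [11.7,-43,0],
], gripper=[1,1,1,1,1,1,1,1], twist=[-10,-20,-30,-40,-50,-60,-70,-80])

```text
clock: 24.4
tcp_pos: [0.573, -0.2929, 0.1417]
orientation: [0.001, 0.051, 0.999, -0.0]
wrist_force: [1.3, -0.7, 0.5]
finger_gap: 0.0857
grip_force: 0.0
```

jog_arm([
  [1.2,-4.5,0],
  [1.86,-6.8,0],
  [1.86,-6.8,0],
  [1.86,-6.8,0],
  [1.86,-6.8,0],
  [1.86,-6.8,0],
  [1.86,-6.8,0],
  [1.86,-6.8,0],
], gripper=[1,1,1,1,1,1,1,1], twist=[-10,-20,-24.6,-24.6,-24.6,-24.6,-24.6,-24.6])

```text
clock: 25.4
tcp_pos: [0.5911, -0.3586, 0.1404]
orientation: [0.0, 0.26, 0.966, 0.0]
wrist_force: [-0.2, 0.4, 0.7]
finger_gap: 0.0854
grip_force: 0.0
```

Run:
```python
from h import *
c=shot('wrist','w5'); s=env.get_state(); print(s['clock'],s['tcp_pos'],s['orientation'],s['finger_gap'],s['joint_pos'][5])
P=cloud(c)
d=np.hypot(P[...,0]-.591,P[...,1]+.3587)
T=P[(d<.04)&(P[...,2]>.06)&(P[...,2]<.07)]
r=cv2.minAreaRect((T[:,:2]*1000).astype(np.float32)); print(len(T),r)
P=cloud(shot('top','t5'))
for c in((.4554,.1393),):
    d=np.hypot(P[...,0]-c[0],P[...,1]-c[1])
    T=P[(d<.045)&(P[...,2]>.0765)]; print(cv2.minAreaRect((T[:,:2]*1000).astype(np.float32)),np.median(T[:,2]))
```

```text
25.45 [ 0.59109343 -0.35870967  0.14038227] [2.09397151e-05 2.60056909e-01 9.65593290e-01 4.47181320e-05] 0.08548638654132729 -0.13529095813497916
6750 ((590.19580078125, -357.9100341796875), (58.81143569946289, 58.95932388305664), 25.45336151123047)
((456.39678955078125, 139.2388458251953), (22.971763610839844, 24.99908447265625), 0.6486919522285461) 0.08520006559080129
```

View pics/w5.png

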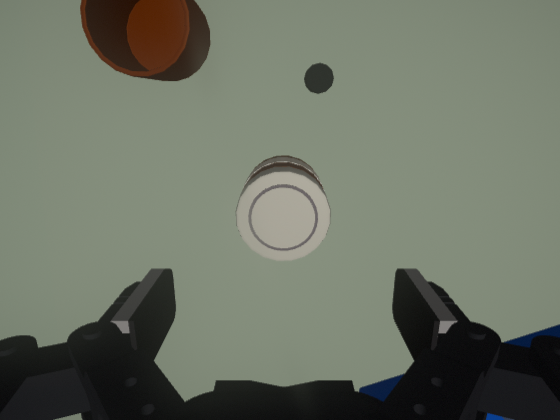

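The vial is placed, and the jar's cap at (283,215) is centred between the fingers. The open jar at (150,30) is clear.

jog_arm([
  [0,0,-1.5],
  [0,0,-3],
  [0,0,-5],
  [0,0,-7],
  [0,0,-9],
  [0,0,-10.8],
  [0,0,-11.8],
  [0,0,-11.8],
], gripper=[1,1,1,1,1,1,1,1], twist=[0,0,0,0,0,0,0,0])

```text
clock: 26.5
tcp_pos: [0.5904, -0.3584, 0.0211]
orientation: [-0.001, 0.26, 0.966, 0.0]
wrist_force: [-1.4, -1.0, 0.2]
finger_gap: 0.0855
grip_force: 0.0
```

jog_arm([
  [0,0,0],
  [0,0,0],
  [0,0,0],
  [0,0,0],
  [0,0,0],
  [0,0,0.5],
  [0,0,2],
  [0,0,4],
], gripper=[0.8,0.6,0.5,0.5,0.5,0.5,0.5,0.5], twist=[0,0,0,0,0,0,0,0])

```text
clock: 27.5
tcp_pos: [0.5905, -0.3584, 0.0625]
orientation: [-0.001, 0.26, 0.966, 0.0]
wrist_force: [0.3, -0.9, -1.8]
finger_gap: 0.0594
grip_force: 43.3
```

jog_arm([
  [0,0,2],
  [0,1,4.5],
  [-0.2,3.5,6.5],
  [-0.5,8,7],
  [-0.9,13.5,7],
  [-1.3,19,7],
  [-1.7,25,7],
  [-2.1,31,7],
], gripper=[0.5,0.5,0.5,0.5,0.5,0.5,0.5,0.5], twist=[0,0,0,0,0,0,0,0])

```text
clock: 28.5
tcp_pos: [0.5698, -0.0471, 0.1332]
orientation: [0.0, 0.26, 0.965, 0.0]
wrist_force: [0.7, -0.1, -0.9]
finger_gap: 0.0589
grip_force: 43.3
```

jog_arm([
  [-0.4,6,0],
  [-0.8,11.5,0],
  [-1,15.5,0],
  [-1.1,17.4,0],
  [-1.1,17.86,0],
  [-1.1,17.86,-1.5],
  [-1.1,17.86,-3.5],
  [-1.1,17.86,-5],
], gripper=[0.5,0.5,0.5,0.5,0.5,0.5,0.5,0.5], twist=[0,0,0,0,0,0,0,0])

```text
clock: 29.5
tcp_pos: [0.5585, 0.1281, 0.0805]
orientation: [-0.001, 0.261, 0.965, -0.0]
wrist_force: [-0.5, 0.7, -1.3]
finger_gap: 0.0588
grip_force: 43.3
```

jog_arm([
  [0,0,-1],
  [0,0,-2],
  [0,0,-3],
  [0,0,-3.9],
  [0,0,-4.5],
  [0,0,-4.8],
  [0,0,-5],
  [0,0,-5],
], gripper=[0.5,0.5,0.5,0.5,0.5,0.5,0.5,0.5], twist=[0,0,0,0,0,0,0,0])

```text
clock: 30.5
tcp_pos: [0.5589, 0.1298, 0.0336]
orientation: [0.0, 0.26, 0.966, 0.0]
wrist_force: [-3.8, -0.5, 7.5]
finger_gap: 0.0588
grip_force: 44.0
```

jog_arm([
  [0,0,0],
  [0,0,0],
  [0,0,0],
  [0,0,0.5],
  [0,0,2],
  [0,0,5],
  [0,0,8],
  [0,0,11],
], gripper=[0.75,0.88,0.9,0.9,0.9,0.9,0.9,0.9], twist=[0,0,0,0,0,0,0,0])

```text
clock: 31.5
tcp_pos: [0.5593, 0.1298, 0.1445]
orientation: [0.001, 0.26, 0.966, 0.0]
wrist_force: [0.7, -0.5, 0.0]
finger_gap: 0.0768
grip_force: 0.0
```

jog_arm([
  [0,0,3],
  [0,0,6],
  [0,-4,8],
  [0,-9,8],
  [0,-14,8],
  [0,-19,8],
  [0,-22,8],
  [0,-22,8],
], gripper=[0.9,0.9,0.9,0.9,0.9,0.9,0.9,0.9], twist=[0,0,0,0,0,0,0,0])

```text
clock: 32.5
tcp_pos: [0.5592, -0.0925, 0.2233]
orientation: [0.001, 0.262, 0.965, -0.0]
wrist_force: [-0.0, 0.3, 0.2]
finger_gap: 0.0768
grip_force: 0.0
```

Run:
```python
from h import *
c=shot('scene','s9');P=cloud(c);Q=cloud(shot('top','t9'))
for n,x,y,h in(('wide',.559,.1299,.074),('slim',.4554,.1393,.084),('square',.4648,.2429,.082),('oblong',.5684,.2335,.08),('ojar',.453,-.3714,.06),('ovial',.4658,-.2228,.07)):
  for k,p in(('s',P),('t',Q)):
    d=np.hypot(p[...,0]-x,p[...,1]-y);T=p[(d<.045)&(p[...,2]>h-.006)&(p[...,2]<h+.01)]
    if len(T)>3:
        r=cv2.minAreaRect((T[:,:2]*1000).astype(np.float32));print(n,k,np.round(np.array(r[0])-[x*1e3,y*1e3],1),np.round(r[1]),'z',np.median(T[:,2]).round(4),'want',h)
print(env.get_state()['clock'])
cv2.imwrite('pics/s9c.png',cv2.resize(c['image'][60:360,90:450,::-1],(720,600)))
```

```text
wide s [-1.  -0.2] [60. 58.] z 0.0742 want 0.074
wide t [ 0.1 -0.9] [58. 58.] z 0.0752 want 0.074
slim s [5.6 5.8] [ 8. 21.] z 0.0841 want 0.084
slim t [0.7 0. ] [23. 25.] z 0.0849 want 0.084
square s [-0.3 -0.8] [29. 29.] z 0.0817 want 0.082
square t [-0.1 -0.2] [28. 30.] z 0.0829 want 0.082
oblong s [-0.2 -1.1] [20. 20.] z 0.0796 want 0.08
oblong t [ 0.3 -0.9] [20. 19.] z 0.0802 want 0.08
ojar s [-0.6 -0.2] [59. 59.] z 0.0592 want 0.06
ojar t [0.1 0.3] [59. 59.] z 0.0597 want 0.06
ovial s [-1.  -0.1] [25. 24.] z 0.0689 want 0.07
ovial t [-0.   0.1] [23. 25.] z 0.0701 want 0.07
32.6
```

View pics/s9c.png

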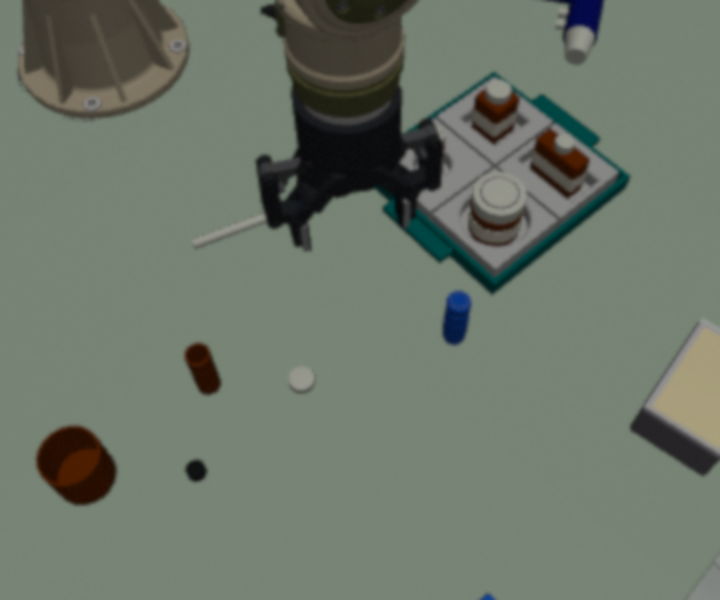

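All four stand in their pockets at the right height and within about 1 mm of centre. The scene view shows the jar at (498,205), the square bottle at (495,110) and the oblong bottle at (560,160); the arm hides the slim vial there, but the top view measures it well. The open containers haven't moved.

```bash
python3 -c "
from workcell import env
print(env.hand_in())"
```

```text
the job is handed in; nothing more can be done
None
```

I handed the job in at about 33 s on the robot's clock: all four capped containers measured upright on their pocket floors within about 1 mm of centre, and neither open container nor the blue vial was disturbed; the hand-in returned no verdict.

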